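# Slide the bit box home between wet-painted guide rails

## Task

Push the dark bit box along the bench into the open end of the lane between the two yellow guide rails, and on down the lane until it rests against the rubber end stop. The paint on the rails is still wet, so neither the box nor the robot may touch them, and the lane has little room to spare: bring the box straight and in line with the lane before it goes in. Only push it, never lift or tip it, leave the other things where they stand, and draw back clear at the end.

Things in the scene. Friction and masses are not known exactly. Their poses are not given: they have to be found in the camera images.
- bit_box: Closed dark flat box, loose, about 0.2 kg, lid fixed shut. Solid part 63 mm wide (-29 to +34 mm along its x; lips bring the looks to 67 mm), 136 mm long (along its y, +-68 mm), 29 mm high. Origin on its underside, z up. Starts before the lane's open mouth, its long side roughly along the lane, but up to 45 mm to either side of the lane's middle line and turned up to 0.3 rad.
- box_centre (a point): Middle of the bit box's solid part, half-way up (14.5 mm above its underside; 2.5 mm along the box's x from its origin); axes as the box's.
- bay: The lane, fixed to the bench: two yellow rails and a steel end stop with a black rubber face, 26 mm high. Origin on the bench in the middle of the open mouth; x runs down the lane, y to its left, z up. Clear width 82 mm (y +-41 mm). Rails from x = 0 to 150 mm; rubber face at x = 150 mm. No floor plate: the box slides on the bench. With the box home its centre is at x = 82 mm.
- rail_left: Left yellow rail (at +y of the lane), wet paint. Same frame as the bay. Upright 5 mm thick and 16 mm high, its inner face at y = +41 mm, with a 3 mm thick foot reaching out to y = +58 mm.
- rail_right: Right yellow rail (at -y of the lane), wet paint; mirror image of the left one.
- flux_tin: Small round cream tin, 57 mm across, 21 mm high; bystander; origin at the centre of its underside.
- insul_tape: Roll of black tape, 58 mm across, 19 mm high; bystander; origin at the centre of its underside.
- solder_reel: Round dark reel with a green and yellow top, 78 mm across, 26 mm high; bystander; origin at the centre of its underside.
- jar_1: Small clear jar with a red lid, 52 mm across, 56 mm high; bystander; origin at the centre of its underside.
- jar_2: Small clear jar with a black lid, 38 mm across, 66 mm high; bystander; origin at the centre of its underside.
- flux_bottle: White bottle with a red cap, 52 mm across, 114 mm high; bystander; origin at the centre of its underside.

How it is judged:
By the outcome, as a careful person would: the job done as asked, in the order asked, and still so for the second after the job is handed in, with the robot touching nothing.
It also fails if it takes over 64 s, if anything falls off the work surface, if the arm or the gripper's body presses on something with over 40 N, if the wrist force passes 120 N, or if a joint passes its speed limit or range.

## Robot

A 7-joint arm with a two-finger parallel gripper is mounted at the origin on a cart in front of the work surface, level with it; the furniture and walls round the work are solid. World frame = base frame: x ahead of the robot, y to its left, z up, the work surface at z = 0. Lengths are in m, angles in rad, forces in N, time in s.
With the tool pointing down it reaches from about 0.425 to 1.025 m from the base axis. Payload 9.4 kg.
Tool frame: the origin (TCP) lies on the centre line of the jaws, within the pads' length; the fingertips stand tip_extent ahead of it and the grasp point (between the pads) lies 2 mm behind it (tip_extent is the distance from the TCP to the fingertips, in m); z points along the fingers, y is the line along which they close (so a half turn about z gives the same grasp; the last joint's range is limited). The gripper opens to 85 mm and grips with 20 to 120 N. Pads are 22 mm wide; open, the fingers measure 114 mm over their backs; the gripper's body (76 mm by 85 mm) begins 54 mm behind the grasp point. The pads swing forward as they close: fully open they stand 13 mm farther back than shut.
Start: joints at [-1.189, 0.599, -0.003, 1.599, 0.002, 0.943, -0.08], TCP at [0.321, 0.65, 0.248] pointing down, gripper open.
Joint ranges: [-2.57, 2.57], [-0.35, 1.97], [-1.29, 1.29], [0.11, 2.56], [-1.05, 4.19], [0.11, 1.86], [-2.63, 2.63]. Speed limits (rad/s): [2.22, 2.22, 3.01, 3.01, 3.14, 3.14, 3.14].

## Interface

Orientations are given as a unit quaternion [x, y, z, w].
In Python, from workcell import * gives the robot as it stands.
- The arm moves only by the tool arm_command, never from a script. Its argument "motion" is text: rows parted by semicolons, each of 4 numbers parted by spaces: the shift along the tool's x, y, z in cm, then the turn about the tool's z in rad. In form: x y z spin; .... A call has 1 to 5 rows; each row is the pose to reach, as a shift and turn from the pose commanded when the call began, along the tool's axes at that moment; what a row does not reach only later rows make up. A row lasts 1/12 s, in which the tool goes at most 41.7 mm and 7.16 degrees, less where a joint would pass 70% of its speed; a pose out of reach is approached as far as the arm can. A call with a gripper value outside its range is refused whole. "grip" is the closure, from 0 (fully open) to 1 (shut), set as the call begins (left out, the last holds). The fingers move at their own pace and stop on an object; "squeeze" is the grip in N (left out, the last holds). Time passes only in rows, so rows that repeat a pose let the fingers close. It gives the time, the measured TCP pose, the force, the opening and the grip force at its end, in the units of the state.
- read_state(): the state, without advancing time (a new reading comes with each control period).
- capture(name): name is "side" or "top"; returns a dict with "image" (480x640x3 uint8, red, green, blue), "z_map" (480x640 float32, m along the optical axis (not along the pixel's ray), 0 where there is no reading), "K" (3x3 intrinsics, pixels), "rvec" (rotation vector, rad) and "tvec" (3), from world to camera coordinates, as OpenCV has them. Camera axes: x right, y down, z forward; pixel columns grow to the right and rows downward; lengths in m; the calibration is good to about 2 mm. A picture is of the moment at which its call begins.
- job_done(): hands the job in; it is judged then, once.
The state is a dict: "time_s": time; "q": joint angles; "joint_velocities": joint speeds; "joint_torque": joint torques, N m; "eef_pos": TCP position; "tcp_rot": TCP orientation; "force": force on the tool from outside, world axes, zero at the start; "wrist_torque": the same for the moment, N m; "opening": finger opening in m; "gripper_force": force on a finger pad.
Only numpy, scipy, OpenCV 4.12 (cv2) and the standard library are available. Lean on these libraries where they do the work, as an engineer would, in place of code of your own. Each camera call takes 0.05 s, during which the arm holds its last target. There are 200 camera calls.

## Working session

There is one attempt and no reset: what is moved stays moved. The work goes in short steps, Python scripts to look and compute and a tool call to move; the robot and the scene stay as the last step left them, time stands still between calls to the robot, and variables do not carry over. Pictures are saved under pics/ and viewed, at most 10 in all, crops included, and the job is handed in when it is done.

Besides the shell and the picture viewer there is one more tool, called after "Emit:" by a JSON object that holds its "method" and its "body". arm_command: Moves the arm, as the interface text tells. Its arguments: {"type":"object","properties":{"motion":{"type":"string"},"grip":{"type":"number"},"squeeze":{"type":"number"}},"required":["motion"]}

```bash
mkdir -p pics; ls; python3 - <<'E'
from workcell import *
import cv2
s=read_state();print({k:s[k] for k in ('time_s','eef_pos','tcp_rot','force','opening')}, globals().get('tip_extent'))
for n in('top','side'):
    c=capture(n);cv2.imwrite(f'pics/{n}0.png',c['image'][:,:,::-1]);print(c['K'],c['rvec'],c['tvec'])
print(read_state().keys())
E
```

```text
pics
{'time_s': 0.0, 'eef_pos': array([0.32089372, 0.64963549, 0.24741401]), 'tcp_rot': array([ 2.27364482e-01,  9.73809426e-01, -7.63011212e-04, -1.11948854e-04]), 'force': array([ 0.13930548, -0.49637719,  0.70847518]), 'opening': 0.0853302682361983} 0.017
[[478.33336457   0.         316.09734721]
 [  0.         478.33336457 232.74689722]
 [  0.           0.           1.        ]] [ 2.1587452  -2.20397147  0.04733328] [0.16096716 0.61278984 1.12186578]
[[445.03510338   0.         328.57499915]
 [  0.         445.03510338 239.66841812]
 [  0.           0.           1.        ]] [ 0.49738897  2.59334201 -1.36206983] [ 0.53218086 -0.17246772  1.43349203]
dict_keys(['time_s', 'q', 'joint_velocities', 'joint_torque', 'eef_pos', 'tcp_rot', 'force', 'wrist_torque', 'gripper_force', 'opening'])
```

View pics/top0.png

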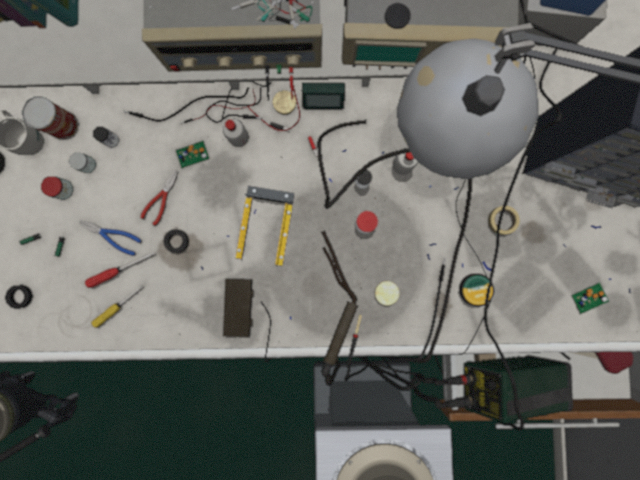

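View pics/side0.png

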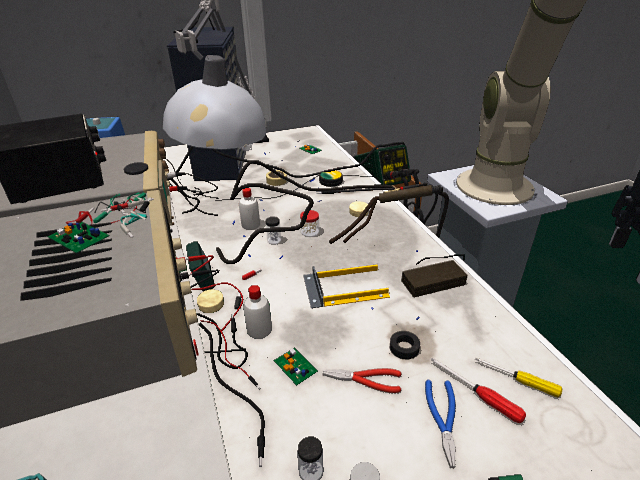

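The top view shows the box at about (238,307), the rails from (240,258) and (280,264) up to the stop at (270,195), the flux tin at (387,293) and the tape at (176,240). Next I'll measure the box and the lane.

```bash
cat > h.py <<'E'
from workcell import *
import cv2, numpy as np
def cast(c,px,z):
    R,_=cv2.Rodrigues(c['rvec']);t=np.ravel(c['tvec'])
    u=cv2.undistortPoints(np.float64(px).reshape(-1,1,2),c['K'],None)[:,0]
    d=np.c_[u,np.ones(len(u))]@R; o=-R.T@t
    return o+d*((z-o[2])/d[:,2])[:,None]
def proj(c,P): return cv2.projectPoints(np.float64(P).reshape(-1,3),c['rvec'],np.ravel(c['tvec']),c['K'],None)[0][:,0]
def box(c,roi=(215,270,265,350)):
    x0,x1,y0,y1=roi
    g=c['image'].max(2)[y0:y1,x0:x1]
    m=cv2.morphologyEx(np.uint8(g<75),cv2.MORPH_OPEN,np.ones((7,7)))
    k=max(cv2.findContours(m,0,1)[0],key=cv2.contourArea)
    p=cast(c,k[:,0]+np.array([x0,y0]),0.029)[:,:2]
    r=cv2.minAreaRect(np.float32(p*1000)); return r,cv2.boxPoints(r)
def yellow(c,roi):
    x0,x1,y0,y1=roi
    h=cv2.cvtColor(c['image'],cv2.COLOR_RGB2HSV)[y0:y1,x0:x1]
    m=cv2.inRange(h,(15,120,90),(35,255,255))
    n,l,s,_=cv2.connectedComponentsWithStats(cv2.dilate(m,np.ones((5,5))))
    return m,l,s
E
python3 - <<'E'
from h import *
c=capture('top')
print('tcp px',proj(c,read_state()['eef_pos']),'base',proj(c,[0,0,0]))
r,b=box(c);print(r,b)
m,l,s=yellow(c,(225,305,180,275));print(s)
for i in range(1,len(s)):
    k=(l==i)&(m>0); p=np.argwhere(k)[:,::-1]+[225,180]
    if len(p)<60: continue
    w=cast(c,p,0.012)[:,:2]*1000
    r=cv2.minAreaRect(np.float32(w));print(i,r,cv2.boxPoints(r).round(1).tolist(),cv2.fitLine(np.float32(w),2,0,.01,.01).ravel())
# stop: bluish dark
for n,px in(('edge',[[238,352]]),('tape',[[176,240]]),('redjar',[[367,220]]),('tin',[[387,293]]),):print(n,cast(c,px,0.02))
cv2.imwrite('pics/crop0.png',cv2.resize(c['image'][170:360,140:320,::-1],None,fx=3,fy=3,interpolation=2))
E
```

```text
tcp px [[ 52.27635827 386.51754431]] base [[384.72940955 494.02398554]]
((443.1029052734375, 335.6166076660156), (64.49109649658203, 134.09371948242188), 87.32290649414062) [[374.6231  306.5378 ]
 [508.5705  300.2747 ]
 [511.5827  364.6954 ]
 [377.6353  370.95853]]
[[   0    0   80   95 6177]
 [   9   16   20   65  675]
 [  49   21   20   66  748]]
1 ((632.8010864257812, 323.4431457519531), (14.215444564819336, 147.30210876464844), 79.47124481201172) [[559.0999755859375, 329.8999938964844], [703.9000244140625, 303.0], [706.5, 317.0], [561.7000122070312, 343.8999938964844]] [ 9.8300481e-01 -1.8357977e-01  6.3211407e+02  3.2316037e+02]
2 ((615.6522827148438, 226.80633544921875), (16.70062255859375, 148.98947143554688), 79.64009094238281) [[540.9000244140625, 232.0], [687.4000244140625, 205.1999969482422], [690.4000244140625, 221.60000610351562], [543.9000244140625, 248.39999389648438]] [ 9.8336703e-01 -1.8162955e-01  6.1543719e+02  2.2740590e+02]
edge [[0.33809861 0.3381712  0.02      ]]
tape [[0.60574221 0.4846853  0.02      ]]
redjar [[0.64390533 0.02609865 0.02      ]]
tin [[ 0.4697954  -0.01645867  0.02      ]]
```

View pics/crop0.png

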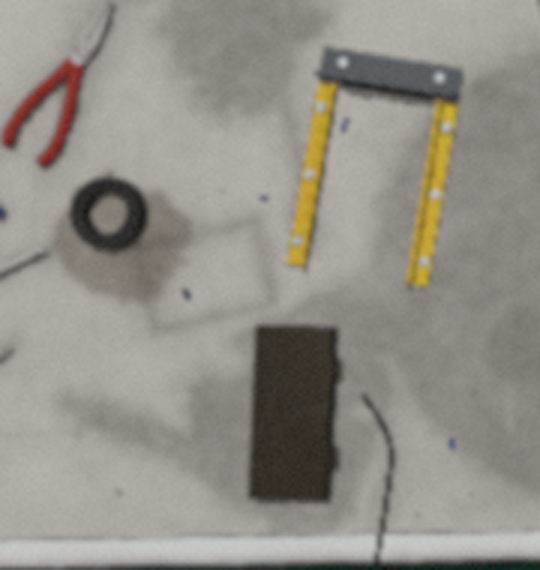

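The lane runs at about -0.184 rad and the box at about -0.047 rad, roughly 26 mm to the left of the lane's middle. The latches are on the box's right side. The plan has two pushes:
1. Push the left long side with both open fingers set parallel to the lane, to square and centre the box.
2. Push the near end with the fingers partly closed.

```bash
cat >> h.py <<'E'
ANG=-0.1837; E_=np.array([np.cos(ANG),np.sin(ANG)]); N_=np.array([-E_[1],E_[0]])
S0=489.4; N0=384.5   # mouth s, lane middle n, mm
def lane(p): p=np.asarray(p)[...,:2]; return np.stack([p@E_-S0,p@N_-N0],-1)   # mm in -> bay x,y mm
def world(x,y): return E_*(x+S0)+N_*(y+N0)
def move(bx,by,z,yaw):  # target TCP in bay mm, z mm, yaw of tool y rel. to lane x (mod pi)
    s=read_state();from scipy.spatial.transform import Rotation as Ro
    R=Ro.from_quat(s['tcp_rot']).as_matrix()
    d=np.r_[world(bx,by),z]/1000-s['eef_pos']
    y=np.arctan2(R[1,1],R[0,1]); t=(yaw+ANG-y+np.pi/2)%np.pi-np.pi/2
    print('tcp bay',lane(s['eef_pos']*1000).round(1),'z',round(s['eef_pos'][2]*1e3,1),'yaw rel',round(y-ANG,3),'F',s['force'].round(1),'t',s['time_s'])
    print('shift cm',(R.T@d*100).round(2),'spin',round(-t,3))
E
python3 - <<'E'
from h import *
c=capture('top');R,_=cv2.Rodrigues(c['rvec']);print('cam',-R.T@np.ravel(c['tvec']))
m,l,s=yellow(c,(225,305,180,275))
for i,z,f in((1,0,np.min),(2,0.016,np.max)):
    p=np.argwhere((l==i)&(m>0))[:,::-1]+[225,180]
    w=lane(cast(c,p,z)*1000)
    e=np.array([w[p[:,1]==r][f(w[p[:,1]==r][:,1])==w[p[:,1]==r][:,1]][0] for r in np.unique(p[:,1])])
    print(i,np.median(e[:,1]),np.polyfit(e[5:-5,0],e[5:-5,1],1), w[:,0].min(),w[:,0].max())
r,b=box(c);print(lane(b).round(1).tolist(),lane(np.array(r[0])))
R2=c['z_map'];print(R2[330:362:3,238])
move(-115,110,150,0)
E
```

```text
cam [0.5457055  0.12838899 1.1600545 ]
1 45.34190407818653 [3.26031830e-03 4.51066247e+01] -0.22745437598035778 148.61425685741426
2 -42.25985607130852 [-4.17035998e-04 -4.22061243e+01] 0.034218208358538504 148.50283139440603
[[-177.1, -14.7], [-44.2, 3.6], [-53.0, 67.5], [-185.9, 49.2]] [-115.05910317   26.4106776 ]
[1.1231289 1.1223706 1.1203803 1.1471766 1.1475396 1.1527636 1.1528267
 1.1502047 1.1489987 1.1543329 0.       ]
tcp bay [-292.5  313. ] z 247.8 yaw rel 1.296 F [-1.1 -0.3 -0. ] t 0.2
shift cm [-22.6  -14.71   9.79] spin 1.296
```

Emit:
{"method": "arm_command", "body": {"motion": "-3 -2 0.5 0.12; -6 -4 1 0.24; -9 -6 2 0.36; -12 -8 3 0.48; -15 -10 4 0.6", "grip": 0}}

```text
time_s: 0.62
eef_pos: [0.4119, 0.4924, 0.208]
tcp_rot: [0.508, 0.862, 0.0, 0.0]
force: [0.2, 0.7, -1.0]
opening: 0.0856
gripper_force: 0.0
```

```bash
python3 -c "
from h import *
move(-115,110,150,0)"
```

```text
tcp bay [-174.4  174.8] z 208.0 yaw rel 0.69 F [ 0.2  0.7 -1. ] t 0.6167
shift cm [-8.78  0.45  5.8 ] spin 0.69
```

Emit:
{"method": "arm_command", "body": {"motion": "-2 0 1 0.12; -4 0.2 2 0.24; -6 0.3 3 0.36; -7.5 0.4 4.5 0.48; -8.8 0.4 5.8 0.6"}}

```text
time_s: 1.03
eef_pos: [0.4588, 0.4179, 0.1499]
tcp_rot: [0.74, 0.673, 0.0, 0.0]
force: [0.3, 1.3, 0.3]
opening: 0.0858
gripper_force: 0.0
```

```bash
python3 -c "
from h import *
move(-115,100,24,0)"
```

```text
tcp bay [-114.6  110.2] z 149.9 yaw rel 0.089 F [0.3 1.3 0.3] t 1.0333
shift cm [-1.01 -0.14 12.59] spin 0.089
```

Emit:
{"method": "arm_command", "body": {"motion": "-0.3 0 3 0.09; -0.5 -0.1 6 0.09; -0.8 -0.1 9 0.09; -1 -0.1 11 0.09; -1 -0.1 12.4 0.09"}}

```text
time_s: 1.45
eef_pos: [0.4552, 0.4082, 0.0239]
tcp_rot: [0.767, 0.641, -0.001, 0.0]
force: [-0.6, 1.0, 0.1]
opening: 0.0856
gripper_force: 0.0
```

```bash
python3 - <<'E'
from h import *
move(-115,80,24,0)
c=capture('side');u=proj(c,read_state()['eef_pos'])[0].astype(int);print(u)
cv2.imwrite('pics/side1.png',cv2.resize(c['image'][200:360,300:500,::-1],None,fx=3.5,fy=3.5,interpolation=2))
c=capture('top');r,b=box(c);print(lane(b).round(1).tolist(),r)
E
```

```text
tcp bay [-116.4  100. ] z 23.9 yaw rel 0.005 F [-0.6  1.   0.1] t 1.45
shift cm [-2.    0.13 -0.01] spin 0.005
[447 295]
[[-177.3, -14.7], [-44.6, 3.6], [-53.7, 69.8], [-186.5, 51.5]] ((442.8586120605469, 336.809814453125), (66.85211944580078, 134.04823303222656), 87.32290649414062)
```

View pics/side1.png

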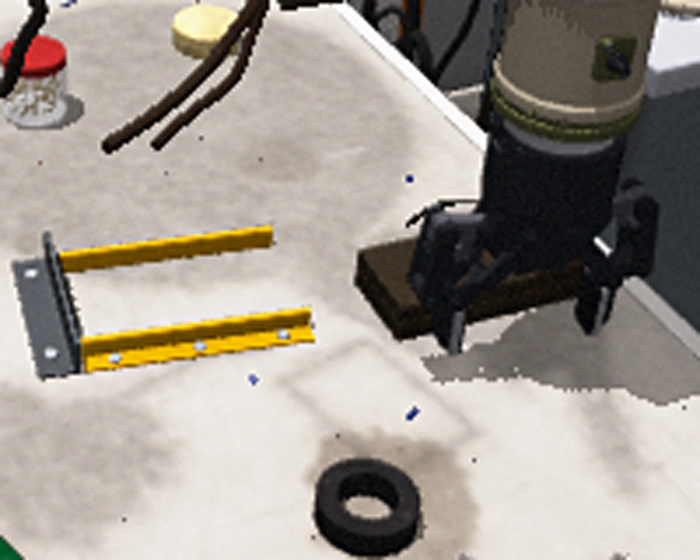

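Emit:
{"method": "arm_command", "body": {"motion": "-0.8 0 0 0; -1.6 0 0 0; -2.2 0 0 0; -2.8 0 0 0; -3.4 0 0 0"}}

```text
time_s: 1.97
eef_pos: [0.4505, 0.3756, 0.0273]
tcp_rot: [0.767, 0.641, 0.001, -0.0]
force: [1.0, 0.6, 0.6]
opening: 0.0859
gripper_force: 0.7
```

```bash
python3 - <<'E'
from h import *
move(-115,43,24,0)
c=capture('top');r,b=box(c);print(lane(b).round(1).tolist(),r)
E
```

```text
tcp bay [-115.1   67.1] z 27.3 yaw rel 0.006 F [1.  0.6 0.6] t 1.9667
shift cm [-2.41 -0.01  0.33] spin 0.006
[[-183.6, -16.3], [-44.5, -6.9], [-50.8, 86.4], [-189.9, 77.0]] ((442.587890625, 344.5082702636719), (93.56859588623047, 139.4221954345703), 83.33008575439453)
```

Emit:
{"method": "arm_command", "body": {"motion": "-0.5 0 0.2 0; -1 0 0.2 0; -1.5 0 0.2 0; -2 0 0.2 0; -2.3 0 0.2 0"}}

```text
time_s: 2.43
eef_pos: [0.4458, 0.3526, 0.0244]
tcp_rot: [0.767, 0.641, -0.0, 0.0]
force: [0.7, 3.2, 2.7]
opening: 0.0853
gripper_force: 1.6
```

```bash
python3 - <<'E'
from h import *
move(-115,43,24,0)
c=capture('top');move(-115,43,24,0)
cv2.imwrite('pics/crop2.png',cv2.resize(c['image'][180:360,200:320,::-1],None,fx=4,fy=4,interpolation=2)[:600])
E
```

```text
tcp bay [-115.5   43.7] z 24.4 yaw rel 0.005 F [0.7 3.2 2.7] t 2.4333
shift cm [-0.07  0.05  0.04] spin 0.005
tcp bay [-115.4   43. ] z 24.3 yaw rel 0.005 F [-0.2  2.8  1.6] t 2.4833
shift cm [-0.    0.04  0.03] spin 0.005
```

View pics/crop2.png

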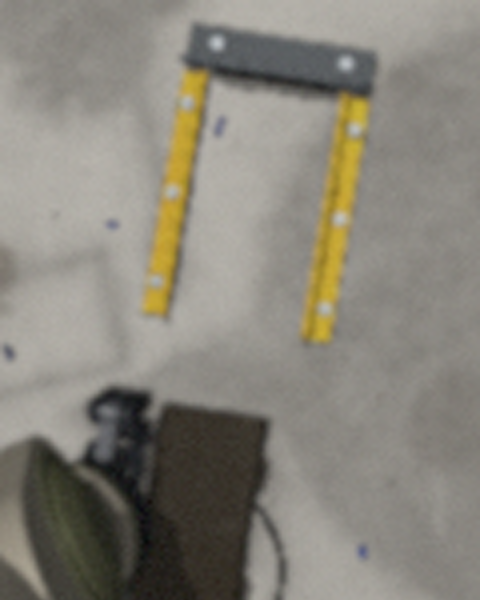

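The box is now close to parallel with the lane. I'll back the fingers off and measure.

Emit:
{"method": "arm_command", "body": {"motion": "1 0 0 0; 3 0 0 0; 6 0 -2 0; 9 0 -5 0; 12 0 -8 0"}}

```text
time_s: 2.9
eef_pos: [0.4661, 0.4712, 0.1033]
tcp_rot: [0.767, 0.641, -0.002, 0.0]
force: [0.8, 0.6, -1.3]
opening: 0.0857
gripper_force: 0.0
```

```bash
python3 - <<'E'
from h import *
c=capture('top');r,b=box(c);print(lane(b).round(1).tolist(),r)
cv2.imwrite('pics/crop3.png',cv2.resize(c['image'][180:360,190:350,::-1],None,fx=3.3,fy=3.3,interpolation=2)[:600])
move(-115,43,24,0)
E
```

```text
[[-185.0, -34.6], [-51.3, -33.7], [-51.7, 30.0], [-185.5, 29.1]] ((434.58349609375, 307.9777526855469), (63.72873306274414, 133.7152557373047), 79.85242462158203)
tcp bay [-116.7  173.5] z 109.6 yaw rel 0.01 F [3.7 8.9 3.8] t 2.95
shift cm [-1.313e+01  1.000e-02  8.440e+00] spin 0.01
```

View pics/crop3.png

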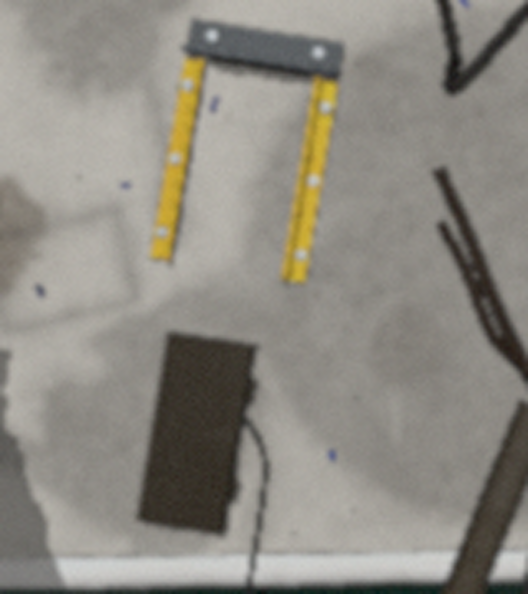

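The box is parallel to within 0.01 rad and within about 1 mm of the lane's middle, 50 mm before the mouth. Next I'll go behind its near end and turn the tool by 90 degrees.

```bash
python3 -c "
from h import *
move(-218,0,100,1.5708)"
```

```text
tcp bay [-116.7  173.5] z 109.6 yaw rel 0.01 F [3.7 8.9 3.8] t 2.95
shift cm [-17.25 -10.31   0.77] spin -1.56
```

Emit:
{"method": "arm_command", "body": {"motion": "-2 -2 0 -0.12; -4 -4 0 -0.24; -6 -6 0 -0.36; -8 -8 0 -0.48; -10 -10 0 -0.6", "grip": 0.7}}

```text
time_s: 3.37
eef_pos: [0.3493, 0.3887, 0.103]
tcp_rot: [0.541, 0.841, -0.001, -0.0]
force: [0.3, -0.2, -1.1]
opening: 0.0264
gripper_force: 0.0
```

```bash
python3 -c "
from h import *
move(-218,0,100,1.5708);print(read_state()['opening'],read_state()['q'])"
```

```text
tcp bay [-217.    61.5] z 103.0 yaw rel 0.612 F [ 0.3 -0.2 -1.1] t 3.3667
shift cm [-4.97 -3.62  0.3 ] spin -0.959
0.026401889908213044 [-1.02477392  0.58734011  0.11144268  2.18444942 -0.16742481  0.37859361
 -0.34758699]
```

Emit:
{"method": "arm_command", "body": {"motion": "-1.2 -0.9 0 -0.12; -2.4 -1.8 0 -0.24; -3.6 -2.7 0 -0.36; -4.9 -3.6 0 -0.48; -4.9 -3.6 0 -0.6"}}

```text
time_s: 3.78
eef_pos: [0.3368, 0.3265, 0.1029]
tcp_rot: [0.269, 0.963, -0.002, -0.0]
force: [-0.3, -1.4, -0.2]
opening: 0.0257
gripper_force: 0.0
```

Emit:
{"method": "arm_command", "body": {"motion": "0 0 0 -0.12; 0 0 0 -0.24; 0 0 0 -0.36; 0 0 0 -0.36; 0 0 0 -0.36"}}

```text
time_s: 4.2
eef_pos: [0.338, 0.33, 0.1029]
tcp_rot: [0.096, 0.995, -0.0, -0.0]
force: [0.7, -0.6, -0.4]
opening: 0.0256
gripper_force: 0.0
```

```bash
python3 -c "
from h import *
move(-216,0,27,1.5708);print(read_state()['opening'],read_state()['q'])"
```

```text
tcp bay [-217.4    1.7] z 102.9 yaw rel 1.562 F [ 0.7 -0.6 -0.4] t 4.2
shift cm [-0.14 -0.16  7.59] spin -0.009
0.025580808629340295 [-0.80155752  0.55117209 -0.12930491  2.28495345  0.21783513  0.31708356
  0.25898982]
```

Emit:
{"method": "arm_command", "body": {"motion": "-0.1 -0.2 2 -0.01; -0.1 -0.2 4 -0.01; -0.1 -0.2 5.8 -0.01; -0.1 -0.2 7 -0.01; -0.1 -0.2 7.5 -0.01"}}

```text
time_s: 4.62
eef_pos: [0.3382, 0.3277, 0.0266]
tcp_rot: [0.091, 0.996, -0.001, -0.0]
force: [-0.9, 0.7, -0.6]
opening: 0.026
gripper_force: 0.0
```

```bash
python3 - <<'E'
from h import *
move(-198,0,25,1.5708)
c=capture('side')
cv2.imwrite('pics/side4.png',cv2.resize(c['image'][200:330,320:520,::-1],None,fx=3.5,fy=3.5,interpolation=2))
E
```

```text
tcp bay [-216.8   -0.6] z 26.6 yaw rel 1.573 F [-0.9  0.7 -0.6] t 4.6167
shift cm [-1.88  0.05  0.16] spin 0.002
```

View pics/side4.png

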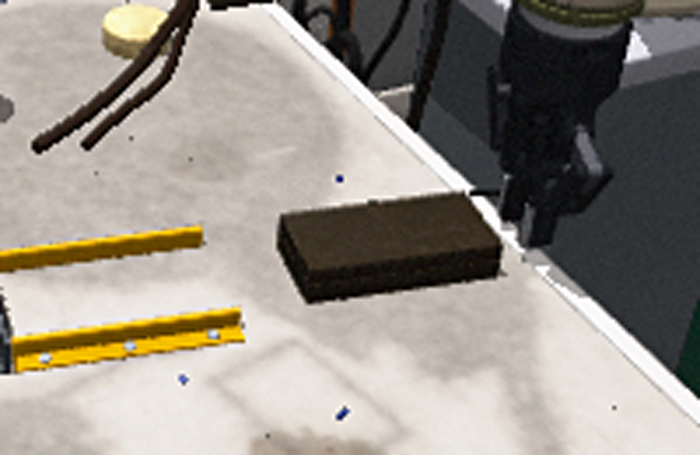

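The fingers stand low behind the near end with about a 15 mm gap. I'll approach it and start the straight push.

Emit:
{"method": "arm_command", "body": {"motion": "-0.7 0 0.1 0; -1.3 0 0.1 0; -1.8 0 0.1 0; -2.3 0 0.1 0; -2.8 0 0.1 0"}}

```text
time_s: 5.08
eef_pos: [0.3668, 0.3228, 0.0279]
tcp_rot: [0.09, 0.996, 0.0, 0.0]
force: [-2.8, 0.6, 1.5]
opening: 0.0254
gripper_force: 1.5
```

Emit:
{"method": "arm_command", "body": {"motion": "-0.5 0 0 0; -1 0 0 0; -1.5 0 0 0; -2 0 0 0; -2 0 0 0"}}

```text
time_s: 5.5
eef_pos: [0.3873, 0.3191, 0.0272]
tcp_rot: [0.09, 0.996, 0.0, 0.0]
force: [0.2, 0.6, 0.1]
opening: 0.0255
gripper_force: 0.0
```

```bash
cat >> h.py <<'E'
def left_edge(c,xr):  # box's left top edge in bay mm, over x range
    g=cv2.GaussianBlur(c['image'].max(2),(3,3),0); P=[]
    for x in np.arange(*xr,4.):
        ys=np.arange(-60,70,.5); w=np.array([np.r_[world(x,y),29.]/1000 for y in ys])
        v=cv2.remap(g,np.float32(proj(c,w))[:,None,:],None,1).ravel().astype(float)
        dk=v<75; j=len(ys)//2-10
        if not dk[j]: continue
        a=j+np.argmin(dk[j:]); b=j-np.argmin(dk[:j+1][::-1]); P.append((x,ys[a],ys[b]))
    return np.array(P)
E
python3 - <<'E'
from h import *
move(-130,0,25,1.5708)
c=capture('top');r,b=box(c,(215,280,225,350));print(lane(b).round(1).tolist())
P=left_edge(c,(-160,60));print(P[[0,-1]]); P=P[3:-3]
print(np.median(P,0),np.polyfit(P[:,0],P[:,1],1),np.polyfit(P[:,0],P[:,2],1))
cv2.imwrite('pics/crop5.png',cv2.resize(c['image'][180:360,190:350,::-1],None,fx=3.3,fy=3.3,interpolation=2)[:600])
E
```

```text
tcp bay [-166.9    0. ] z 27.2 yaw rel 1.574 F [0.2 0.6 0.1] t 5.5
shift cm [-3.69 -0.02  0.23] spin 0.004
[[-210.0, -38.7], [-22.2, -32.6], [-25.7, 77.2], [-213.6, 71.1]]
[[-160.    14.5  -28. ]
 [ -28.    29.   -31.5]]
[-94.    29.25 -33.25] [4.20771757e-03 2.96633826e+01] [ 1.05363985e-02 -3.24381500e+01]
```

View pics/crop5.png

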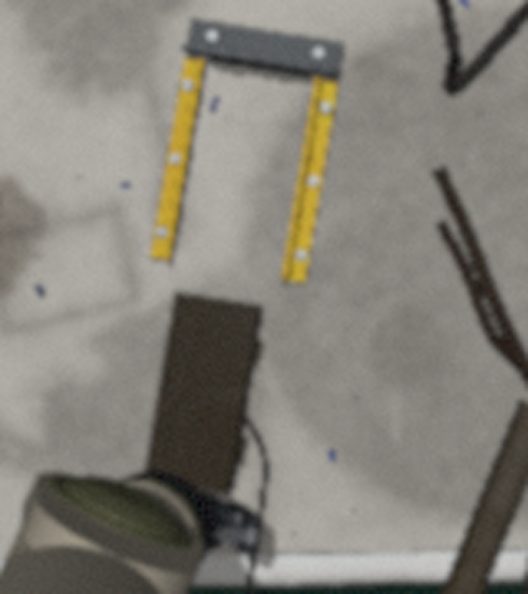

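The box is straight, with its front about 24 mm before the mouth, but it sits about 2 mm right of the middle. I'll steer it left with a slight turn while pushing.

Emit:
{"method": "arm_command", "body": {"motion": "-0.6 -0.08 0.1 -0.01; -1.2 -0.15 0.1 -0.02; -1.8 -0.22 0.1 -0.03; -2.4 -0.28 0.1 -0.04; -3.0 -0.26 0.1 -0.04"}}

```text
time_s: 5.97
eef_pos: [0.4158, 0.311, 0.0261]
tcp_rot: [0.069, 0.998, -0.0, 0.0]
force: [-1.1, 0.7, -0.4]
opening: 0.0259
gripper_force: 0.5
```

```bash
python3 - <<'E'
from h import *
c=capture('top');move(-103,-1.2,25,1.5708+.04)
P=left_edge(c,(-150,80));print(P[[0,-1]]); P=P[5:-3]
print(np.median(P,0),np.polyfit(P[:,0],P[:,1],1),np.polyfit(P[:,0],P[:,2],1))
E
```

```text
tcp bay [-136.    -2.6] z 26.2 yaw rel 1.614 F [ 0.6 -0.7  0. ] t 6.0167
shift cm [-3.3  -0.    0.12] spin 0.004
[[-150.    34.5  -34. ]
 [   2.    27.5  -29. ]]
[-64.    29.75 -32.75] [ 0.03687739 31.86015326] [  0.04635331 -30.3369595 ]
```

Emit:
{"method": "arm_command", "body": {"motion": "-0.7 0 0.1 0; -1.4 0 0.1 0; -2.1 0 0.1 0; -2.8 0 0.1 0; -3.3 0 0.1 0"}}

```text
time_s: 6.43
eef_pos: [0.4489, 0.3067, 0.0252]
tcp_rot: [0.07, 0.998, 0.0, 0.0]
force: [-1.1, 0.1, -1.2]
opening: 0.026
gripper_force: 0.6
```

```bash
python3 - <<'E'
from h import *
c=capture('top');move(-73,2.5,25,1.5708)
P=left_edge(c,(-110,100));print(P[[0,-1]]); P=P[5:-3]
print(np.median(P,0),np.polyfit(P[:,0],P[:,1],1),np.polyfit(P[:,0],P[:,2],1))
E
```

```text
tcp bay [-103.2   -0.9] z 25.2 yaw rel 1.614 F [1.4 0.6 0.5] t 6.4833
shift cm [-3.03  0.21  0.03] spin 0.043
[[-110.    45.   -39. ]
 [  34.    35.   -27.5]]
[-32.    31.   -31.25] [ 0.14911741 33.86104269] [  0.04009305 -30.00273673]
```

Emit:
{"method": "arm_command", "body": {"motion": "-0.6 0.04 0 0.01; -1.2 0.08 0 0.02; -1.8 0.12 0 0.03; -2.4 0.17 0 0.043; -3 0.19 0 0.043"}}

```text
time_s: 6.9
eef_pos: [0.4782, 0.3047, 0.0252]
tcp_rot: [0.091, 0.996, -0.0, -0.0]
force: [-1.2, -0.3, 0.3]
opening: 0.0254
gripper_force: 0.8
```

```bash
python3 - <<'E'
from h import *
c=capture('top');move(-30,2.5,25,1.5708)
P=left_edge(c,(-52,120));print(P[[0,-1]]); P=P[2:-3]
print(np.median(P,0),np.polyfit(P[:,0],P[:,1],1),np.polyfit(P[:,0],P[:,2],1))
cv2.imwrite('pics/crop6.png',cv2.resize(c['image'][180:330,210:340,::-1],None,fx=4,fy=4,interpolation=2)[:600])
E
```

```text
tcp bay [-73.4   2.4] z 25.3 yaw rel 1.571 F [0.7 0.2 0.2] t 6.95
shift cm [-4.34  0.01  0.03] spin 0.001
[[-52.   50.5 -30.5]
 [ 64.   29.5 -29.5]]
[  4.   30.5 -30.5] [ 0.06798077 29.40807692] [ 1.46153846e-02 -3.14184615e+01]
```

View pics/crop6.png

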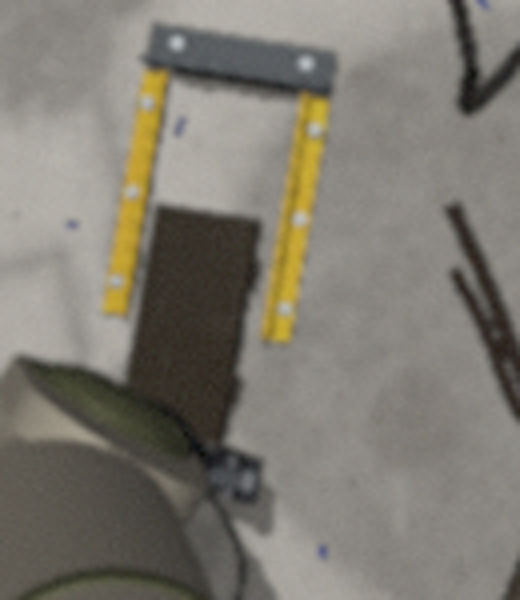

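The box is centred with similar gaps on both sides, so I'll push straight on.

Emit:
{"method": "arm_command", "body": {"motion": "-0.8 0 0 0; -1.6 0 0 0; -2.4 0 0 0; -3.2 0 0 0; -4 0 0 0"}}

```text
time_s: 7.37
eef_pos: [0.5179, 0.2972, 0.0252]
tcp_rot: [0.091, 0.996, -0.0, 0.0]
force: [-1.6, 0.1, 0.2]
opening: 0.0257
gripper_force: 0.9
```

```bash
python3 - <<'E'
from h import *
c=capture('top');move(5,2.5,25,1.5708)
P=left_edge(c,(0,160));print(P[[0,-1]]); P=P[2:-3]
print(np.median(P,0),np.polyfit(P[:,0],P[:,1],1),np.polyfit(P[:,0],P[:,2],1))
E
```

```text
tcp bay [-32.5   2.1] z 25.3 yaw rel 1.571 F [ 1.6  0.  -0.3] t 7.4167
shift cm [-3.75  0.04  0.03] spin 0.0
[[  0.   37.  -33.5]
 [152.    8.5 -33. ]]
[ 54.   30.5 -30.5] [ 0.14048913 20.43442029] [ 7.01086957e-03 -3.14410870e+01]
```

Emit:
{"method": "arm_command", "body": {"motion": "-0.7 0 0 0; -1.4 0 0 0; -2.1 0 0 0; -2.8 0 0 0; -3.3 0 0 0"}}

```text
time_s: 7.83
eef_pos: [0.5505, 0.2912, 0.0252]
tcp_rot: [0.091, 0.996, -0.0, 0.0]
force: [-1.6, 0.9, 1.4]
opening: 0.0254
gripper_force: 1.0
```

Emit:
{"method": "arm_command", "body": {"motion": "-0.25 0 0 0; -0.5 0 0 0; -0.7 0 0 0; -0.9 0 0 0; -1.0 0 0 0"}}

```text
time_s: 8.25
eef_pos: [0.5565, 0.2902, 0.0252]
tcp_rot: [0.09, 0.996, -0.001, -0.002]
force: [-12.9, 2.6, 9.0]
opening: 0.0254
gripper_force: 6.5
```

```bash
python3 - <<'E'
from h import *
c=capture('top');move(12,2.5,25,1.5708)
P=left_edge(c,(25,147));print(P[[0,-1]]); P=P[2:-3]
print(np.median(P,0),np.polyfit(P[:,0],P[:,1],1),np.polyfit(P[:,0],P[:,2],1))
E
```

```text
tcp bay [4.7 2.4] z 25.2 yaw rel 1.574 F [-9.8  0.1  6.3] t 8.3
shift cm [-0.73  0.    0.02] spin 0.003
[[ 29.    6.  -31. ]
 [145.   33.5 -33.5]]
[ 85.   30.5 -30.5] [1.34615385e-02 3.03357692e+01] [ 1.94230769e-02 -3.30109615e+01]
```

The force rose to about 10 N, so the box is against the stop. I'll draw back straight out of the lane and then raise the tool.

Emit:
{"method": "arm_command", "body": {"motion": "0.3 0 0 0; 0.6 0 0 0; 1.2 0 0 0; 2.5 0 0 0; 5 0 0 0"}}

```text
time_s: 8.72
eef_pos: [0.5116, 0.298, 0.0252]
tcp_rot: [0.092, 0.996, 0.0, 0.001]
force: [0.1, 0.4, -0.4]
opening: 0.0259
gripper_force: 0.0
```

Emit:
{"method": "arm_command", "body": {"motion": "2 0 -0.5 0; 4 0 -2 0; 6 0 -5 0; 8 0 -8 0; 9 0 -12 0"}}

```text
time_s: 9.13
eef_pos: [0.4173, 0.3149, 0.1448]
tcp_rot: [0.089, 0.996, -0.001, -0.002]
force: [-0.4, 0.6, 0.2]
opening: 0.0258
gripper_force: 0.0
```

Emit:
{"method": "arm_command", "body": {"motion": "0 3 0 0; 0 6 0 0; 0 9 0 0; 0 12 0 0; 0 12 0 0"}}

```text
time_s: 9.55
eef_pos: [0.4423, 0.4399, 0.1457]
tcp_rot: [0.088, 0.996, 0.003, 0.0]
force: [0.4, 0.1, 0.0]
opening: 0.0255
gripper_force: 0.0
```

```bash
python3 - <<'E'
from h import *
move(0,0,0,0)
c=capture('top');a=c['image'][180:310,210:320,::-1]
r,b=box(c,(240,300,200,280));print(lane(b).round(1).tolist(),lane(np.array(r[0])))
P=left_edge(c,(10,150));print(P[[0,-1]]); P=P[3:-3]
print(np.median(P,0),np.polyfit(P[:,0],P[:,1],1))
d=capture('side')['image'][220:350,290:490,::-1]
A=cv2.resize(a,None,fx=3.5,fy=3.5,interpolation=2);D=cv2.resize(d,(400,260),interpolation=2)
o=np.zeros((460,800,3),np.uint8);o[:455,:385]=A;o[:260,390:790]=D;cv2.imwrite('pics/fin.png',o)
E
```

```text
tcp bay [-134.9  128.8] z 145.7 yaw rel 1.577 F [0.4 0.1 0. ] t 9.55
shift cm [-13.4  -13.05  14.5 ] spin -1.564
[[14.6, -33.6], [151.9, -31.4], [150.9, 32.4], [13.6, 30.2]] [82.75658371 -0.58932253]
[[ 18.   30.5 -30. ]
 [146.   34.  -35. ]]
[ 82.   30.5 -30.5] [-1.52625153e-03  3.06621897e+01]
```

View pics/fin.png

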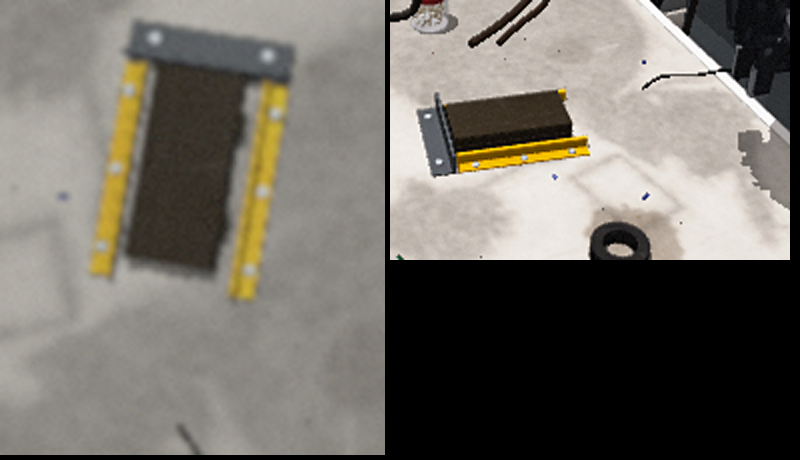

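The box rests against the stop with its centre at x ≈ 82 mm and y ≈ -0.6 mm. There is a gap to both rails, and the arm is clear, so I'm handing in.

```bash
python3 -c "
from workcell import *
print(job_done())"
```

```text
the job is handed in; nothing more can be done
None
```

The box was pushed straight down the lane and rests against the rubber stop, centred within about 1 mm with visible gaps to both rails; the arm is drawn back clear and the job was handed in about 10 s into the 64 s allowed.

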